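# Add the brass slotted weight to the carrier, slots opposed

## Robot

A 6-joint arm with a two-finger parallel gripper is mounted at the origin on a cart in front of the work surface, level with it; the furniture and walls round the work are solid. World frame = base frame: x ahead of the robot, y to its left, z up, the work surface at z = 0. Lengths are in mm, angles in rad, forces in N, time in s.
With the tool pointing down it reaches from about 300 to 775 mm from the base axis. Payload 14.6 kg.
Tool frame: the origin (TCP) lies at the very end of the fingers, on their centre line; the grasp point (between the pads) lies 19 mm behind it; z points along the fingers, y is the line along which they close (so a half turn about z gives the same grasp; the last joint's range is limited). The gripper opens to 94 mm and grips with 3 to 60 N. Pads are 16 mm wide; open, the fingers measure 119 mm over their backs; the gripper's body (75 mm by 177 mm) begins 78 mm behind the grasp point.
Start: joints at [-1.263, 0.3, 1.521, -0, 1.321, -0.067], TCP at [201.34, -511.812, 205.446] pointing down, gripper open.
Joint ranges: [-3.03, 3.03], [-0.79, 2.21], [0.23, 2.52], [-1.04, 4.18], [0, 3.07], [-2.55, 2.55]. Speed limits (rad/s): [2.22, 2.22, 2.57, 3.14, 3.14, 3.14].

## Interface

Orientations are given as a unit quaternion [w, x, y, z].
In Python, from rig import * gives the robot as it stands.
- The arm moves only by the shell command python3 -m inch 'ROWS'. ROWS is JSON, a list of rows, each an object with "travel": the shift along the world's x, y, z in units of 0.05 m (1.0 is 0.05 m), a list of three; "rot": the turn, a rotation vector about the world's x, y, z in units of 60 degrees (1.0 is 60 degrees), a list of three; "jaw": the opening, from 0 (shut) to 1 (fully open). A call has 1 to 10 rows; each row shifts and turns the commanded pose from where the row before left it; what a row does not reach is not made up. A row lasts 1/10 s, in which the tool goes at most 50 mm and 8.59 degrees, less where a joint would pass 70% of its speed; a pose out of reach is approached as far as the arm can. A call with a number of a shift or a turn outside -1 to 1 is refused whole. A call with a gripper value outside its range is refused whole. The fingers move at their own pace and stop on an object; the grip force is fixed at half the most. Time passes only in rows, so rows that do not move let the fingers close. It gives the time, the measured TCP pose, the force, the opening and the grip force at its end, in the units of the state.
- get_obs(): the state, without advancing time (a new reading comes with each control period).
- get_image(name): name is "scene" or "top" or "wrist"; returns a dict with "img" (420x560x3 uint8, red, green, blue), "vfov" (degrees; the focal length in pixels is half the picture's height over the tangent of half this angle, whatever the lens; pixels are square), "cx", "cy" (the principal point, pixels), "R" (3x3) and "t" (3): a world point X has camera coordinates R X + t; the wrist camera has in their place "mount" (4x4, takes a point from camera to tool coordinates, whose origin is the TCP and whose axes are the flange's). Camera axes: x right, y down, z forward; pixel columns grow to the right and rows downward; lengths in mm; the calibration is good to about 2 mm. A picture is of the moment at which its call begins: read the wrist's pose just before it. There is no depth.
- finish_job(): hands the job in; it is judged then, once.
The state is a dict: "time": time; "q": joint angles; "joint_vel": joint speeds; "joint_torque": joint torques, N m; "eef_pos": TCP position; "orientation": TCP orientation; "wrist_force": force on the tool from outside, world axes, zero at the start; "wrist_torque": the same for the moment, N m; "grip_width": finger opening in mm; "grasp_force": force on a finger pad.
Only numpy, scipy, OpenCV 4.12 (cv2) and the standard library are available. Lean on these libraries where they do the work, as an engineer would, in place of code of your own. Each camera call takes 0.05 s, during which the arm holds its last target. There are 200 camera calls.

## Task

The weight carrier on the desk already holds a steel slotted weight. Lay the brass slotted weight flat on top of the steel one, sliding it in sideways below the red button so that the stem ends up in the middle of it, with its slot facing the opposite way to the steel weight's slot so that neither can slip off. Let go of it and leave the carrier standing with both weights centred on the stem.

Things in the scene. Friction and masses are not known exactly. Their poses are not given: they have to be found in the camera images.
- brass_weight_center (a point): centre, half-way up, of the loose brass disc to be added: 60 mm across, 16 mm thick, about 0.25 kg, flat on the desk (an equal black one lies near, not wanted). A slot 16 mm wide, flared to 28 mm at the rim, runs from the rim through the centre and 8 mm beyond. x points from the centre out through the slot's mouth, z up. Grip it across the rim along its y axis (60 mm wide).
- brass_weight_mouth (a point): middle of the slot's open mouth in the brass weight: 30 mm along x from its centre, half-way up; same axes as the centre
- steel_weight_center (a point): centre, half-way up, of the steel-coloured slotted weight already resting loose on the carrier; same shape and size as the brass one (top face 8 mm above this point). x points from its centre out through its slot's mouth, roughly toward the robot; z up.
- carrier_pan (a point): weight carrier, fixed: blue foot and pan 84 mm across, upright steel stem 8 mm thick, round red button 22 mm wide on top (wider than the slots). This point is on the stem's axis at the pan's top face, 8 mm above the desk. Button from 46 to 54 mm above this point; the steel weight fills the lowest 16 mm, so 30 mm are free between steel weight and button.

How it is judged:
By the outcome, as a careful person would: the job done as asked, in the order asked, and still so for the second after the job is handed in, with the robot touching nothing.
It also fails if it takes over 38 s, if anything falls off the work surface, if the arm or the gripper's body presses on something with over 40 N, if the wrist force passes 120 N, or if a joint passes its speed limit or range.

## Working session

There is one attempt and no reset: what is moved stays moved. The work goes in short steps, Python scripts to look and compute and a shell command to move; the robot and the scene stay as the last step left them, time stands still between calls to the robot, and variables do not carry over. Pictures are saved under pics/ and viewed, at most 10 in all, crops included, and the job is handed in when it is done.

```bash
mkdir -p pics
python3 - <<'E'
from rig import *
import cv2,numpy as np,pickle
o=get_obs();print({k:np.round(v,3) for k,v in o.items()})
d={}
for n in("top","scene"):
    g=get_image(n);d[n]=g;cv2.imwrite(f"pics/{n}0.png",g["img"][...,::-1])
    print(n,g["vfov"],g["cx"],g["cy"],np.round(g["R"],3).tolist(),np.round(g["t"],1))
pickle.dump(d,open("d.pkl","wb"))
E
```

```text
{'time': np.float64(0.0), 'q': array([-1.263,  0.3  ,  1.522, -0.   ,  1.321, -0.067]), 'joint_vel': array([-0.   , -0.001,  0.001,  0.001, -0.002, -0.   ]), 'joint_torque': array([ 1.0000e-03, -5.3180e+01, -3.5274e+01,  7.1000e-02,  2.4000e-02,
       -0.0000e+00]), 'eef_pos': array([ 201.268, -511.588,  204.919]), 'orientation': array([-0.001,  0.982,  0.186, -0.   ]), 'wrist_force': array([0.012, 0.574, 0.781]), 'wrist_torque': array([-0.041, -0.003, -0.014]), 'grasp_force': np.float64(0.0), 'grip_width': np.float64(94.091)}
top 55.79842168778949 283.83106358465704 213.57137166555862 [[-0.029, -0.999, -0.019], [-0.998, 0.03, -0.057], [0.058, 0.018, -0.998]] [-84.5 509.  883.4]
scene 45.338441712511845 285.34671861335426 211.7547932703395 [[-0.841, -0.541, -0.007], [-0.377, 0.594, -0.711], [0.389, -0.596, -0.703]] [380.6 276.5 806.4]
```

View pics/top0.png

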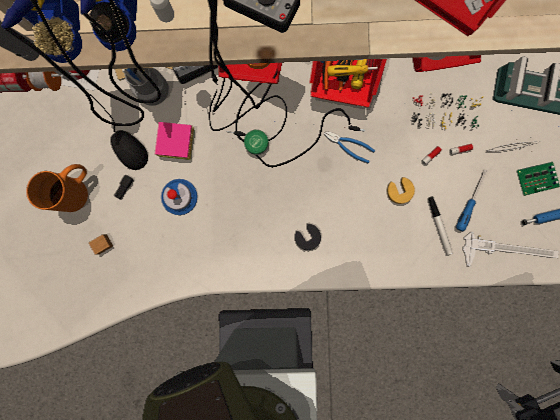

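View pics/scene0.png

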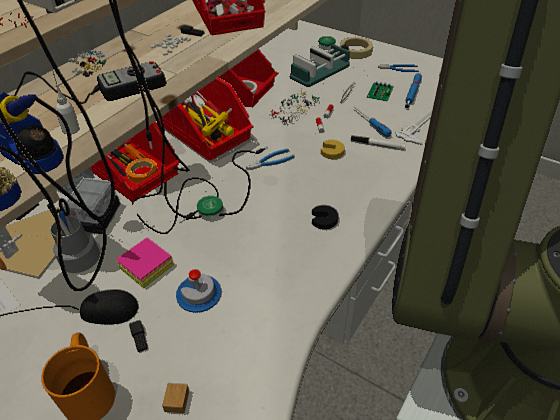

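```bash
cat > h.py <<'E'
import cv2,numpy as np
from scipy.spatial.transform import Rotation as Ro
def wristRt(g,o):
    w,x,y,z=o["orientation"];T=np.eye(4);T[:3,:3]=Ro.from_quat([x,y,z,w]).as_matrix();T[:3,3]=o["eef_pos"]
    M=np.linalg.inv(T@np.array(g["mount"]));g["R"]=M[:3,:3];g["t"]=M[:3,3]
def ray(g,uv,z):
    uv=np.atleast_2d(uv).astype(float);f=g["img"].shape[0]/2/np.tan(np.radians(g["vfov"]/2))
    d=np.c_[(uv[:,0]-g["cx"])/f,(uv[:,1]-g["cy"])/f,np.ones(len(uv))]@g["R"]
    c=-np.array(g["R"]).T@g["t"];return c+d*((z-c[2])/d[:,2])[:,None]
def mask(g,lo,hi):
    return cv2.inRange(cv2.cvtColor(np.ascontiguousarray(g["img"]),cv2.COLOR_RGB2HSV),lo,hi)
def blobs(m,amin=30):
    c,_=cv2.findContours(m,cv2.RETR_EXTERNAL,cv2.CHAIN_APPROX_NONE)
    return sorted([k[:,0] for k in c if cv2.contourArea(k)>amin],key=lambda k:-cv2.contourArea(k))
E
python3 - <<'E'
from h import *;import pickle
d=pickle.load(open("d.pkl","rb"))
P={"top":((401,191),(179,196)),"scene":((333,149),(198,292))}
for n,g in d.items():
  for nm,lo,hi,z,p in(("brass",(15,90,90),(28,255,255),16,P[n][0]),("pan",(100,120,60),(125,255,255),8,P[n][1]),("button",(0,150,80),(8,255,255),62,P[n][1])):
    for c in blobs(mask(g,lo,hi),15):
      if np.linalg.norm(c.mean(0)-p)<35:
        w=ray(g,c,z).astype(np.float32);(x,y),r=cv2.minEnclosingCircle(w[:,:2])
        M=cv2.moments(w[:,None,:2]);print(n,nm,c.mean(0).round(),"circ",round(x,1),round(y,1),round(r,1),"centroid",round(M["m10"]/M["m00"],1),round(M["m01"]/M["m00"],1))
E
```

```text
Traceback (most recent call last):
cv2.error: OpenCV(4.12.0) /io/opencv/modules/imgproc/src/shapedescr.cpp:201: error: (-215:Assertion failed) count >= 0 && (depth == CV_32F || depth == CV_32S) in function 'minEnclosingCircle'
```

Run:
```python
from h import *;import pickle
d=pickle.load(open("d.pkl","rb"))
P={"top":((401,191),(179,196)),"scene":((333,149),(198,292))}
for n,g in d.items():
  for nm,lo,hi,z,p in(("brass",(15,90,90),(28,255,255),16,P[n][0]),("pan",(100,120,60),(125,255,255),8,P[n][1]),("button",(0,150,80),(8,255,255),62,P[n][1])):
    for c in blobs(mask(g,lo,hi),15):
      if np.linalg.norm(c.mean(0)-p)<35:
        w=np.ascontiguousarray(ray(g,c,z)[:,:2],dtype=np.float32)[:,None];(x,y),r=cv2.minEnclosingCircle(w)
        M=cv2.moments(w);print(n,nm,c.mean(0).round(),"circ",round(x,1),round(y,1),round(r,1),"centroid",round(M["m10"]/M["m00"],1),round(M["m01"]/M["m00"],1))
```

```text
top brass [401. 190.] circ 551.7 -364.2 30.7 centroid 548.0 -365.9
top pan [179. 197.] circ 553.1 140.0 41.0 centroid 553.2 139.8
top button [172. 194.] circ 553.3 140.1 10.4 centroid 553.3 140.5
scene brass [332. 147.] circ 552.9 -364.2 30.7 centroid 547.7 -364.7
scene pan [197. 295.] circ 551.0 145.0 41.5 centroid 544.3 154.2
scene button [194. 274.] circ 551.4 144.6 11.0 centroid 551.6 144.4
```

```bash
python3 -m inch '[{"travel":[0.85,0.37,0],"rot":[0,0,0],"jaw":1},{"travel":[0.85,0.37,0],"rot":[0,0,0],"jaw":1},{"travel":[0.85,0.37,0],"rot":[0,0,0],"jaw":1},{"travel":[0.85,0.37,0],"rot":[0,0,0],"jaw":1},{"travel":[0.85,0.37,0],"rot":[0,0,0],"jaw":1},{"travel":[0.85,0.37,0],"rot":[0,0,0],"jaw":1},{"travel":[0.85,0.37,0],"rot":[0,0,0],"jaw":1},{"travel":[0.85,0.37,0],"rot":[0,0,0],"jaw":1},{"travel":[0,0,0],"rot":[0,0,0],"jaw":1},{"travel":[0,0,0],"rot":[0,0,0],"jaw":1}]'
cat > look.py <<'E'
from rig import *;from h import *;import pickle,sys
o=get_obs();g=get_image("wrist");wristRt(g,o);pickle.dump((g,o),open(sys.argv[1]+".pkl","wb"))
cv2.imwrite(f"pics/{sys.argv[1]}.png",g["img"][...,::-1])
print(o["time"],o["eef_pos"].round(1),np.round(o["orientation"],4),np.round(o["q"],2))
E
python3 look.py w1
```

```text
time: 1.1
eef_pos: [541.6, -363.2, 204.5]
orientation: [-0.0, 0.982, 0.187, -0.001]
wrist_force: [0.2, 0.2, 0.3]
grip_width: 93.6
grasp_force: 0.0
1.1 [ 541.6 -363.2  204.5] [-5.000e-04  9.824e-01  1.870e-01 -5.000e-04] [-0.65  0.53  1.2  -0.    1.41  0.55]
```

View pics/w1.png

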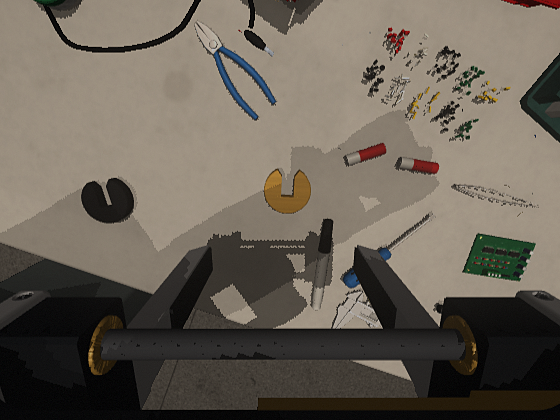

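```bash
cat > slot.py <<'E'
from h import *;import pickle,sys
def disc(g,lo,hi,p,z):
    m=mask(g,lo,hi);c=min(blobs(m,200),key=lambda k:np.linalg.norm(k.mean(0)-p))
    w=np.ascontiguousarray(ray(g,c,z)[:,:2],dtype=np.float32)[:,None]
    h=cv2.convexHull(w);(x,y),r=cv2.minEnclosingCircle(h)
    # raster at 0.25 mm to get the slot = circle - disc
    q=((w[:,0]-[x-40,y-40])*4).astype(np.int32)
    a=np.zeros((320,320),np.uint8);b=a.copy();cv2.fillPoly(a,[q],255);cv2.circle(b,(160,160),int(26*4),255,-1)
    s=cv2.morphologyEx(b&~a,cv2.MORPH_OPEN,np.ones((13,13),np.uint8))
    k=blobs(s,50)[0];pts=np.argwhere(cv2.drawContours(np.zeros_like(s),[k],-1,255,-1))[:,::-1]/4-40
    v=pts.mean(0);d=cv2.fitLine(pts.astype(np.float32),cv2.DIST_L2,0,.01,.01)[:2,0];d=d*np.sign(d@v)
    print("centre",round(x,1),round(y,1),"r",round(r,1),"yaw centroid",np.degrees(np.arctan2(v[1],v[0])).round(1),"line",np.degrees(np.arctan2(d[1],d[0])).round(1),"slot area",len(pts)/16)
if __name__=="__main__":
    g,o=pickle.load(open("w1.pkl","rb"));disc(g,(12,90,60),(28,255,255),(288,190),16)
E
python3 slot.py
```

```text
centre 551.1 -366.6 r 30.5 yaw centroid 16.0 line 17.8 slot area 558.8125
```

```bash
python3 -m inch '[{"travel":[0.1,-0.03,-0.9],"rot":[0,0,-0.075],"jaw":1},{"travel":[0.1,-0.03,-0.9],"rot":[0,0,0],"jaw":1},{"travel":[0,0,-0.9],"rot":[0,0,0],"jaw":1},{"travel":[0,0,-0.8],"rot":[0,0,0],"jaw":1},{"travel":[0,0,-0.5],"rot":[0,0,0],"jaw":1},{"travel":[0,0,0],"rot":[0,0,0],"jaw":1},{"travel":[0,0,0],"rot":[0,0,0],"jaw":0},{"travel":[0,0,0],"rot":[0,0,0],"jaw":0},{"travel":[0,0,0],"rot":[0,0,0],"jaw":0},{"travel":[0,0,0],"rot":[0,0,0],"jaw":0}]'
```

```text
time: 2.15
eef_pos: [551.4, -367.1, 6.1]
orientation: [0.0, 0.989, 0.147, 0.0]
wrist_force: [0.2, -0.3, -0.1]
grip_width: 65.3
grasp_force: 0.0
```

```bash
python3 -m inch '[{"travel":[0,0,-0.04],"rot":[0,0,0],"jaw":0},{"travel":[0,0,0],"rot":[0,0,0],"jaw":0},{"travel":[0,0,0],"rot":[0,0,0],"jaw":0},{"travel":[0,0,0],"rot":[0,0,0],"jaw":0}]'
```

```text
time: 2.55
eef_pos: [551.5, -366.9, 4.7]
orientation: [0.0, 0.989, 0.148, 0.0]
wrist_force: [-4.1, 3.1, 11.3]
grip_width: 59.1
grasp_force: 30.0
```

```bash
python3 -m inch '[{"travel":[0,0,0.3],"rot":[0,0,0],"jaw":0},{"travel":[0,0,0.8],"rot":[0,0,0],"jaw":0},{"travel":[0,0.3,0.9],"rot":[0,0,0],"jaw":0},{"travel":[-0.3,0.7,0.5],"rot":[0,0,0],"jaw":0},{"travel":[-0.3,0.85,0.3],"rot":[0,0,0],"jaw":0},{"travel":[-0.3,0.85,0],"rot":[0,0,-0.05],"jaw":0},{"travel":[-0.3,0.85,0],"rot":[0,0,-0.05],"jaw":0},{"travel":[-0.3,0.85,0],"rot":[0,0,-0.05],"jaw":0},{"travel":[-0.3,0.85,0],"rot":[0,0,-0.05],"jaw":0},{"travel":[-0.3,0.85,0],"rot":[0,0,-0.08],"jaw":0}]' && python3 -m inch '[{"travel":[0,0.85,0],"rot":[0,0,0],"jaw":0},{"travel":[0,0.85,0],"rot":[0,0,0],"jaw":0},{"travel":[0,0.85,0],"rot":[0,0,0],"jaw":0},{"travel":[0,0.85,0],"rot":[0,0,0],"jaw":0},{"travel":[0,0.6,0],"rot":[0,0,0],"jaw":0},{"travel":[0,0,0],"rot":[0,0,0],"jaw":0},{"travel":[0,0,0],"rot":[0,0,0],"jaw":0}]' && python3 look.py w2
```

```text
time: 3.55
eef_pos: [445.4, -60.3, 144.1]
orientation: [0.0, 1.0, 0.0, 0.0]
wrist_force: [0.9, 0.9, -1.7]
grip_width: 59.1
grasp_force: 30.0
time: 4.25
eef_pos: [446.2, 138.4, 143.8]
orientation: [0.0, 1.0, 0.002, 0.0]
wrist_force: [-0.7, 0.5, -2.8]
grip_width: 59.3
grasp_force: 30.0
4.25 [446.2 138.4 143.8] [0.0e+00 1.0e+00 2.3e-03 2.0e-04] [ 0.22  0.18  1.82 -0.    1.14  1.79]
```

View pics/w2.png

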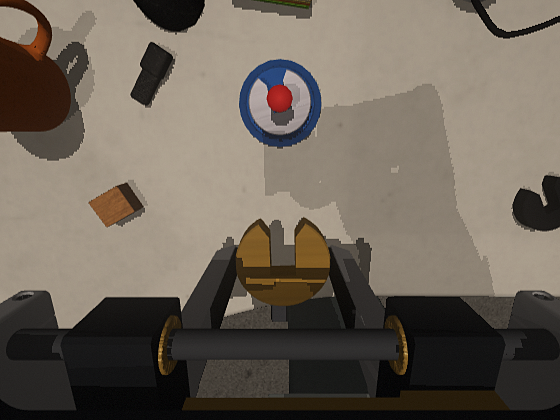

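The picture shows the carrier at (280,103), the button at (280,98) and the brass disc held at (283,262) with its mouth up. A blue wedge at (272,77) needs a closer look before I trust the steel slot's direction.

Run:
```python
from h import *;import pickle
g,o=pickle.load(open("w2.pkl","rb"));d=pickle.load(open("d.pkl","rb"))
L=[g["img"][48:158,225:335],d["top"]["img"][171:221,154:204],d["scene"]["img"][258:318,168:228]]
L=[cv2.resize(np.ascontiguousarray(i),(260,260),interpolation=0) for i in L]
cv2.imwrite("pics/c1.png",np.hstack(L)[...,::-1])
```

```text
(no output)
```

View pics/c1.png

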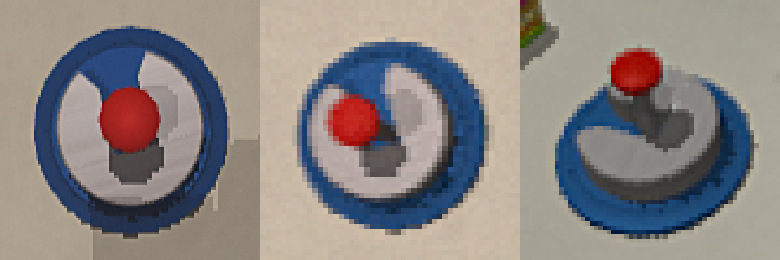

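The images all agree that the steel mouth faces away from the robot and a little left. That contradicts the note, so I trust the pictures: brass must face the robot and enter from the far side. Next I measure the yaw, the stem and the held disc.

Run:
```python
from slot import *
g,o=pickle.load(open("w2.pkl","rb"));d=pickle.load(open("d.pkl","rb"))
def circ(g,lo,hi,p,z):
    c=min(blobs(mask(g,lo,hi),40),key=lambda k:np.linalg.norm(k.mean(0)-p))
    w=np.ascontiguousarray(ray(g,c,z)[:,:2],dtype=np.float32)[:,None];return cv2.minEnclosingCircle(w),(c.min(0),c.max(0))
print("pan",circ(g,(100,120,40),(125,255,255),(280,103),8)[0],"button",circ(g,(0,150,80),(8,255,255),(280,98),58)[0])
a,b=ray(g,[(258.8,78.5),(283.4,69.2)],24);print("corners",a.round(1),b.round(1),np.linalg.norm(a-b),"mid",((a+b)/2).round(1))
# steel top face: bright grey
c=max([k for k in blobs(cv2.inRange(cv2.cvtColor(np.ascontiguousarray(g["img"]),cv2.COLOR_RGB2HSV),(0,0,110),(180,60,255)),200) if abs(k.mean(0)-(280,105)).max()<25],key=len,default=None)
if c is not None:
    w=np.ascontiguousarray(ray(g,c,24)[:,:2],dtype=np.float32)[:,None];print("steel",cv2.minEnclosingCircle(w))
h=np.array(mask(g,(10,70,20),(30,255,255)));r=circ(g,(10,70,20),(30,255,255),(283,262),155)
print("brass bbox",r[1],"circ",r[0])
# pink pad, scene + top
for n,p in(("top",(174,140)),("scene",(145,260))):
    k=min(blobs(mask(d[n],(145,100,100),(175,255,255)),100),key=lambda k:np.linalg.norm(k.mean(0)-p))
    for z in(20,40):print(n,z,ray(d[n],k.mean(0),z)[0].round(),ray(d[n],k,z)[:,0].min().round())
```

```text
pan ((552.6492919921875, 139.45828247070312), 41.34967803955078) button ((552.8419799804688, 139.57615661621094), 10.797985076904297)
corners [573.7 159.1  24. ] [581.7 136.2  24. ] 24.325345104719652 mid [577.7 147.7  24. ]
brass bbox (array([227, 217], dtype=int32), array([330, 305], dtype=int32)) circ ((447.78460693359375, 138.83197021484375), 32.740631103515625)
top 20 [684. 149.  20.] 642.0
top 40 [679. 143.  40.] 637.0
scene 20 [688. 145.  20.] 646.0
scene 40 [672. 155.  40.] 632.0
```

```bash
python3 -m inch '[{"travel":[0,0,0],"rot":[0,0,0.14],"jaw":0},{"travel":[0,0,0],"rot":[0,0,0.14],"jaw":0},{"travel":[0,0,0],"rot":[0,0,0.14],"jaw":0},{"travel":[0,0,0],"rot":[0,0,0.14],"jaw":0},{"travel":[0,0,0],"rot":[0,0,0.14],"jaw":0},{"travel":[0,0,0],"rot":[0,0,0.14],"jaw":0},{"travel":[0,0,0],"rot":[0,0,0.14],"jaw":0},{"travel":[0,0,0],"rot":[0,0,0.14],"jaw":0},{"travel":[0,0,0],"rot":[0,0,0.14],"jaw":0},{"travel":[0,0,0],"rot":[0,0,0.14],"jaw":0}]'
```

```text
time: 5.3
eef_pos: [446.5, 136.9, 143.7]
orientation: [0.0, 0.741, 0.672, 0.0]
wrist_force: [-0.1, 0.6, -2.4]
grip_width: 59.1
grasp_force: 30.0
```

```bash
python3 -m inch '[{"travel":[0.22,0.03,0],"rot":[0,0,0.136],"jaw":0},{"travel":[0.22,0.03,0],"rot":[0,0,0.136],"jaw":0},{"travel":[0.22,0.03,0],"rot":[0,0,0.136],"jaw":0},{"travel":[0.22,0.03,0],"rot":[0,0,0.136],"jaw":0},{"travel":[0.22,0.03,0],"rot":[0,0,0.136],"jaw":0},{"travel":[0.22,0.03,0],"rot":[0,0,0.136],"jaw":0},{"travel":[0.22,0.03,0],"rot":[0,0,0.136],"jaw":0},{"travel":[0.22,0.03,0],"rot":[0,0,0.136],"jaw":0},{"travel":[0.22,0.03,0],"rot":[0,0,0.136],"jaw":0},{"travel":[0.22,0.03,0],"rot":[0,0,0.136],"jaw":0}]' && python3 -m inch '[{"travel":[0.22,0.03,0],"rot":[0,0,0.136],"jaw":0},{"travel":[0.22,0.03,0],"rot":[0,0,0.136],"jaw":0},{"travel":[0.22,0.03,0],"rot":[0,0,0.136],"jaw":0},{"travel":[0.22,0.03,0],"rot":[0,0,0.136],"jaw":0},{"travel":[0,0,0],"rot":[0,0,0],"jaw":0},{"travel":[0,0,0],"rot":[0,0,0],"jaw":0}]'
python3 - <<'E'
from rig import *;import numpy as np
o=get_obs();w,x,y,z=o["orientation"];print(o["eef_pos"].round(1),np.degrees(2*np.arctan2(y,x)),o["q"].round(2))
E
```

```text
time: 6.3
eef_pos: [557.0, 151.7, 143.6]
orientation: [-0.0, 0.122, 0.993, -0.0]
wrist_force: [0.2, -0.2, -1.4]
grip_width: 58.9
grasp_force: 30.0
time: 6.9
eef_pos: [600.1, 158.1, 143.3]
orientation: [-0.0, -0.157, 0.988, -0.0]
wrist_force: [0.9, 0.7, -2.6]
grip_width: 59.1
grasp_force: 30.0
[600.1 158.1 143.3] 198.09804469321156 [ 0.2   0.51  1.38 -0.    1.26 -1.69]
```

```bash
python3 -m inch '[{"travel":[0,-0.05,-0.5],"rot":[0,0,0],"jaw":0},{"travel":[0,0,-0.6],"rot":[0,0,0],"jaw":0},{"travel":[0,0,-0.6],"rot":[0,0,0],"jaw":0},{"travel":[0,0,-0.36],"rot":[0,0,0],"jaw":0},{"travel":[0,0,-0.1],"rot":[0,0,0],"jaw":0},{"travel":[0,0,0],"rot":[0,0,0],"jaw":0},{"travel":[0,0,0],"rot":[0,0,0],"jaw":0}]' && python3 look.py w3
```

```text
time: 7.6
eef_pos: [600.9, 156.7, 36.8]
orientation: [0.001, -0.159, 0.987, 0.0]
wrist_force: [0.3, -0.4, -1.8]
grip_width: 59.2
grasp_force: 30.0
7.6 [600.9 156.7  36.8] [ 9.000e-04 -1.594e-01  9.872e-01  0.000e+00] [ 0.2   0.63  1.46 -0.    1.05 -1.69]
```

View pics/w3.png

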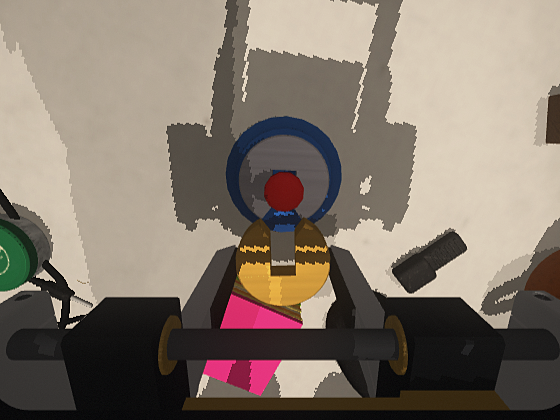

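The button is at (284,192) and the slot at (283,250), so they are lined up in the tool's x direction. I compute the exact shift now.

Run:
```python
from slot import *
g,o=pickle.load(open("w3.pkl","rb"))
c=min(blobs(mask(g,(0,150,60),(8,255,255)),40),key=lambda k:np.linalg.norm(k.mean(0)-(284,192)))
(x,y),r=cv2.minEnclosingCircle(np.ascontiguousarray(ray(g,c,62)[:,:2],dtype=np.float32)[:,None])
c2=min(blobs(mask(g,(100,120,40),(125,255,255)),200),key=lambda k:np.linalg.norm(k.mean(0)-(284,175)))
print("button",x,y,r)
w,a,b,_=o["orientation"];t=2*np.arctan2(b,a);R=np.array([[np.cos(t),np.sin(t)],[-np.sin(t),np.cos(t)]])
for p in((x,y),(552.7,139.7)):print("stem fwd/lat",R@(np.array(p)-o["eef_pos"][:2]),"world/50",(np.array(p)-o["eef_pos"][:2])/50)
zt=o["eef_pos"][2]+11.3  # disc top face: slot side edges and end, mask row by row
m=mask(g,(10,70,20),(30,255,255))
for row in(240,250,262):
    xs=np.where(m[row,225:335])[0]+225;gap=np.where(np.diff(xs)>8)[0]
    if len(gap):
        e=ray(g,[(xs[gap[0]],row),(xs[gap[0]+1],row),(xs[0],row),(xs[-1],row)],zt)[:,:2]-o["eef_pos"][:2];print(row,(e@R.T).round(1).tolist())
```

```text
button 552.4037475585938 139.64895629882812 10.729458808898926
stem fwd/lat [51.33610763  0.8978089 ] world/50 [-0.96892713 -0.34008973]
stem fwd/lat [51.03884103  0.9425698 ] world/50 [-0.96300208 -0.33906885]
240 [[18.6, 9.1], [18.7, -5.6], [18.6, 26.7], [18.7, -23.9]]
250 [[12.1, 9.1], [12.1, -6.3], [12.1, 31.3], [12.1, -27.8]]
262 [[4.0, 8.6], [4.1, -6.4], [4.0, 34.8], [4.1, -30.7]]
```

```bash
python3 -m inch '[{"travel":[-0.2,-0.07,0],"rot":[0,0,0],"jaw":0},{"travel":[-0.2,-0.07,0],"rot":[0,0,0],"jaw":0},{"travel":[-0.2,-0.07,0],"rot":[0,0,0],"jaw":0},{"travel":[-0.2,-0.07,0],"rot":[0,0,0],"jaw":0},{"travel":[-0.166,-0.06,0],"rot":[0,0,0],"jaw":0},{"travel":[0,0,0],"rot":[0,0,0],"jaw":0},{"travel":[0,0,0],"rot":[0,0,0],"jaw":0}]' && python3 look.py w4
python3 - <<'E'
import sys;sys.path.insert(0,'.')
from rig import *;import cv2
i=[cv2.resize(get_image(n)["img"][a:a+100,b:b+100],(390,390),interpolation=0) for n,a,b in(("top",146,129),("scene",230,148))]
import numpy as np;cv2.imwrite("pics/c2.png",np.hstack(i)[...,::-1])
E
```

```text
time: 8.35
eef_pos: [552.4, 139.7, 36.0]
orientation: [0.0, -0.16, 0.987, -0.0]
wrist_force: [0.2, -0.4, -1.4]
grip_width: 59.0
grasp_force: 30.0
8.35 [552.4 139.7  36. ] [ 3.000e-04 -1.599e-01  9.871e-01 -0.000e+00] [ 0.18  0.54  1.62 -0.    0.99 -1.71]
```

View pics/w4.png

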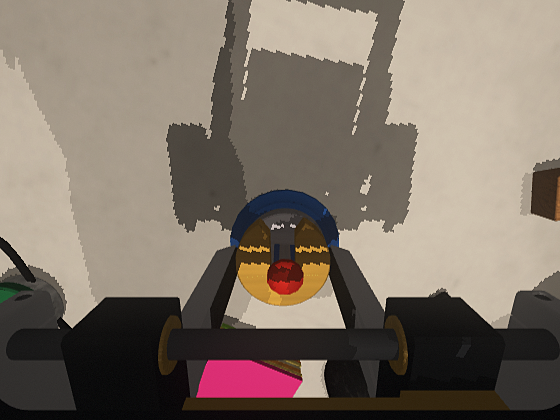

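The brass is under the button (285,277) with no contact force. Now I lower it onto the steel.

```bash
python3 -m inch '[{"travel":[0,0,-0.05],"rot":[0,0,0],"jaw":0},{"travel":[0,0,-0.05],"rot":[0,0,0],"jaw":0},{"travel":[0,0,-0.03],"rot":[0,0,0],"jaw":0},{"travel":[0,0,0],"rot":[0,0,0],"jaw":0},{"travel":[0,0,0],"rot":[0,0,0],"jaw":0}]'
```

```text
time: 9.0
eef_pos: [552.0, 139.7, 28.8]
orientation: [-0.0, -0.16, 0.987, 0.0]
wrist_force: [0.4, -0.1, -1.6]
grip_width: 59.0
grasp_force: 30.0
```

```bash
python3 -m inch '[{"travel":[0,0,-0.015],"rot":[0,0,0],"jaw":0},{"travel":[0,0,0],"rot":[0,0,0],"jaw":0},{"travel":[0,0,0],"rot":[0,0,0],"jaw":0}]'
```

```text
time: 9.3
eef_pos: [552.1, 139.7, 28.7]
orientation: [0.0, -0.16, 0.987, -0.0]
wrist_force: [-3.4, -0.5, 5.9]
grip_width: 59.3
grasp_force: 30.0
```

Contact at about 7 N, so it is seated. I release it and raise straight up.

```bash
python3 -m inch '[{"travel":[0,0,0],"rot":[0,0,0],"jaw":0.75},{"travel":[0,0,0],"rot":[0,0,0],"jaw":0.9},{"travel":[0,0,0],"rot":[0,0,0],"jaw":0.9},{"travel":[0,0,0],"rot":[0,0,0],"jaw":0.9},{"travel":[0,0,0],"rot":[0,0,0],"jaw":0.9},{"travel":[0,0,0],"rot":[0,0,0],"jaw":0.9}]' && python3 -m inch '[{"travel":[0,0,0.3],"rot":[0,0,0],"jaw":0.9},{"travel":[0,0,0.7],"rot":[0,0,0],"jaw":0.9},{"travel":[0,0,0.8],"rot":[0,0,0],"jaw":0.9},{"travel":[0,0,0.8],"rot":[0,0,0],"jaw":0.9},{"travel":[0.6,0.2,0],"rot":[0,0,0],"jaw":0.9},{"travel":[0.6,0.2,0],"rot":[0,0,0],"jaw":0.9},{"travel":[0,0,0],"rot":[0,0,0],"jaw":0.9},{"travel":[0,0,0],"rot":[0,0,0],"jaw":0.9}]' && python3 look.py w5
python3 - <<'E'
from rig import *;import cv2,numpy as np,pickle
g,o=pickle.load(open("w5.pkl","rb"))
L=[g["img"][60:340,140:420]]+[get_image(n)["img"][a:a+70,b:b+70] for n,a,b in(("top",161,144),("scene",248,163))]
cv2.imwrite("pics/c3.png",np.hstack([cv2.resize(np.ascontiguousarray(i),(266,266),interpolation=0) for i in L])[...,::-1])
E
```

```text
time: 9.9
eef_pos: [552.0, 139.7, 28.1]
orientation: [-0.0, -0.16, 0.987, -0.0]
wrist_force: [0.1, -0.7, 0.8]
grip_width: 84.6
grasp_force: 0.0
time: 10.7
eef_pos: [611.8, 159.7, 158.5]
orientation: [-0.0, -0.16, 0.987, -0.0]
wrist_force: [-0.9, -0.2, -0.0]
grip_width: 84.1
grasp_force: 0.0
10.7 [611.8 159.7 158.5] [-1.000e-04 -1.601e-01  9.871e-01 -0.000e+00] [ 0.2   0.52  1.32 -0.    1.3  -1.69]
```

View pics/c3.png

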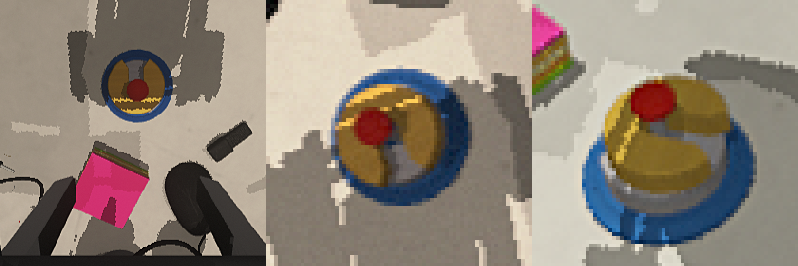

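The brass lies on the steel with its mouth toward the robot. I check the centring in numbers.

Run:
```python
from slot import *;from rig import *
g,o=pickle.load(open("w5.pkl","rb"));t=get_image("top")
for n,g,p in(("wrist",g,(283,153)),("top",t,(179,194))):
    m=mask(g,(12,70,20),(30,255,255))|mask(g,(0,150,60),(8,255,255))
    pts=np.vstack([k for k in blobs(m,20) if np.linalg.norm(k.mean(0)-p)<35])
    w=np.ascontiguousarray(ray(g,pts,40)[:,:2],dtype=np.float32)[:,None];print(n,"brass",cv2.minEnclosingCircle(w))
    b=min(blobs(mask(g,(0,150,60),(8,255,255)),20),key=lambda k:np.linalg.norm(k.mean(0)-p))
    print("button",cv2.minEnclosingCircle(np.ascontiguousarray(ray(g,b,62)[:,:2],dtype=np.float32)[:,None]))
```

```text
wrist brass ((550.3798828125, 137.4517059326172), 30.026247024536133)
button ((552.8934326171875, 139.71104431152344), 10.743885040283203)
top brass ((550.9745483398438, 137.2947998046875), 31.548425674438477)
button ((553.5512084960938, 140.39846801757812), 10.556838035583496)
```

Both views put the brass about 2.5 mm off the stem in x and in y. Time is ample, so I regrip, lift 3 mm and recentre it.

```bash
python3 -m inch '[{"travel":[-0.6,-0.2,0],"rot":[0,0,0],"jaw":1},{"travel":[-0.6,-0.2,0],"rot":[0,0,0],"jaw":1},{"travel":[0,0,0],"rot":[0,0,0],"jaw":1},{"travel":[0,0,-0.8],"rot":[0,0,0],"jaw":1},{"travel":[0,0,-0.8],"rot":[0,0,0],"jaw":1},{"travel":[0,0,-0.7],"rot":[0,0,0],"jaw":1},{"travel":[0,0,-0.26],"rot":[0,0,0],"jaw":1},{"travel":[0,0,0],"rot":[0,0,0],"jaw":1},{"travel":[0,0,0],"rot":[0,0,0],"jaw":0}]' && python3 -m inch '[{"travel":[0,0,0],"rot":[0,0,0],"jaw":0},{"travel":[0,0,0],"rot":[0,0,0],"jaw":0},{"travel":[0,0,0],"rot":[0,0,0],"jaw":0},{"travel":[0,0,0],"rot":[0,0,0],"jaw":0},{"travel":[0,0,0],"rot":[0,0,0],"jaw":0},{"travel":[0,0,0],"rot":[0,0,0],"jaw":0}]'
```

```text
time: 11.8
eef_pos: [553.0, 139.9, 31.8]
orientation: [0.001, -0.16, 0.987, 0.0]
wrist_force: [-0.5, 0.6, -0.2]
grip_width: 88.6
grasp_force: 0.0
time: 12.4
eef_pos: [552.3, 139.8, 30.8]
orientation: [0.0, -0.16, 0.987, 0.0]
wrist_force: [-1.6, -0.4, 5.9]
grip_width: 59.6
grasp_force: 30.0
```

```bash
python3 -m inch '[{"travel":[0,0,0.06],"rot":[0,0,0],"jaw":0},{"travel":[0,0,0],"rot":[0,0,0],"jaw":0},{"travel":[0.025,0.025,0],"rot":[0,0,0],"jaw":0},{"travel":[0.025,0.025,0],"rot":[0,0,0],"jaw":0},{"travel":[0,0,0],"rot":[0,0,0],"jaw":0},{"travel":[0,0,-0.04],"rot":[0,0,0],"jaw":0},{"travel":[0,0,-0.015],"rot":[0,0,0],"jaw":0},{"travel":[0,0,0],"rot":[0,0,0],"jaw":0},{"travel":[0,0,0],"rot":[0,0,0],"jaw":0}]'
```

```text
time: 13.3
eef_pos: [554.6, 142.2, 30.7]
orientation: [0.0, -0.16, 0.987, 0.0]
wrist_force: [-1.9, 1.0, 5.1]
grip_width: 59.2
grasp_force: 30.0
```

Touching again at about 5 N. I release, raise and check once more.

```bash
python3 -m inch '[{"travel":[0,0,0],"rot":[0,0,0],"jaw":0.75},{"travel":[0,0,0],"rot":[0,0,0],"jaw":0.9},{"travel":[0,0,0],"rot":[0,0,0],"jaw":0.9},{"travel":[0,0,0],"rot":[0,0,0],"jaw":0.9},{"travel":[0,0,0],"rot":[0,0,0],"jaw":0.9},{"travel":[0,0,0],"rot":[0,0,0],"jaw":0.9}]' && python3 -m inch '[{"travel":[0,0,0.3],"rot":[0,0,0],"jaw":0.9},{"travel":[0,0,0.7],"rot":[0,0,0],"jaw":0.9},{"travel":[0,0,0.8],"rot":[0,0,0],"jaw":0.9},{"travel":[0,0,0.8],"rot":[0,0,0],"jaw":0.9},{"travel":[0.6,0.2,0],"rot":[0,0,0],"jaw":0.9},{"travel":[0.6,0.2,0],"rot":[0,0,0],"jaw":0.9},{"travel":[0,0,0],"rot":[0,0,0],"jaw":0.9},{"travel":[0,0,0],"rot":[0,0,0],"jaw":0.9}]' && python3 look.py w6
python3 - <<'E'
from slot import *;from rig import *
g,o=pickle.load(open("w6.pkl","rb"));t=get_image("top");s=get_image("scene")
for n,q,p in(("wrist",g,(283,153)),("top",t,(179,194))):
    m=mask(q,(12,70,20),(30,255,255))|mask(q,(0,150,60),(8,255,255))
    pts=np.vstack([k for k in blobs(m,20) if np.linalg.norm(k.mean(0)-p)<35])
    print(n,"brass",cv2.minEnclosingCircle(np.ascontiguousarray(ray(q,pts,40)[:,:2],dtype=np.float32)[:,None]))
L=[g["img"][100:210,228:338],t["img"][161:231,144:214],s["img"][248:318,163:233]]
cv2.imwrite("pics/c4.png",np.hstack([cv2.resize(np.ascontiguousarray(i),(266,266),interpolation=0) for i in L])[...,::-1])
E
```

```text
time: 13.9
eef_pos: [554.5, 142.2, 30.4]
orientation: [-0.0, -0.16, 0.987, -0.0]
wrist_force: [-0.5, -0.1, 0.6]
grip_width: 84.5
grasp_force: 0.0
time: 14.7
eef_pos: [614.3, 162.2, 160.7]
orientation: [-0.0, -0.16, 0.987, -0.0]
wrist_force: [-0.5, -0.2, -0.1]
grip_width: 84.7
grasp_force: 0.0
14.7 [614.3 162.2 160.7] [-2.000e-04 -1.601e-01  9.871e-01 -0.000e+00] [ 0.2   0.53  1.31 -0.    1.31 -1.69]
wrist brass ((552.4478149414062, 139.9337921142578), 29.93816375732422)
top brass ((552.9041748046875, 140.10035705566406), 32.10029220581055)
```

View pics/c4.png

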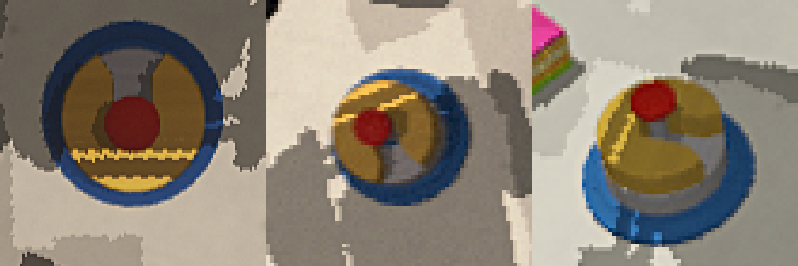

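The brass is now centred on the stem to within about 0.5 mm, with its mouth facing the robot and the steel's facing away. I hand it in.

```bash
python3 -c "
from rig import *
print(finish_job())"
```

```text
the job is handed in; nothing more can be done
None
```

The job is handed in at about 15 s: the brass weight lies flat on the steel one, centred on the stem to about 0.5 mm, its slot opposite the steel's, which the cameras showed facing away from the robot, not toward it as your note says; I reseated the brass once because it first sat about 3 mm off.

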